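Find the full grinding-ball case by tipping and tray it

ROBOT

A 7-joint arm with a two-finger parallel gripper is mounted at the origin on the work surface. World frame = base frame: x ahead of the robot, y to its left, z up, the work surface at z = 0. Lengths are in m, angles in rad, forces in N, time in s.
With the tool pointing down it reaches from about 0.4 to 0.75 m from the base axis. Payload 19.5 kg.
Tool frame: the origin (TCP) lies midway between the tips of the shut fingers; the grasp point (between the pads) lies 19 mm behind it; z points along the fingers, y is the line along which they close (so a half turn about z gives the same grasp; the last joint's range is limited). The gripper opens to 85 mm and grips with 20 to 120 N. Pads are 22 mm wide; open, the fingers measure 114 mm over their backs; the gripper's body (76 mm by 85 mm) begins 54 mm behind the grasp point. The pads swing forward as they close: fully open they stand 13 mm farther back than shut.
Start: joints at [1.097, 0.707, -0.028, 1.485, 0.022, 0.951, -0.075], TCP at [0.241, -0.522, 0.231] pointing down, gripper open.
Joint ranges: [-2.71, 2.71], [-0.32, 2.16], [-1.57, 1.52], [0, 2.45], [-1.46, 4.6], [0, 2.02], [-2.83, 2.83]. Speed limits (rad/s): [1.89, 1.89, 2.57, 2.57, 3.01, 3.01, 3.01].

INTERFACE

Orientations are given as a rotation vector (axis times angle).
In Python, from workcell import r gives the robot as it stands. Calls block until the motion is done:
- r.reach(position, orientation): joint-space move of the TCP to a pose.
- r.move_l(position, rotation=None, vel=0.15, until_force=None): straight line of the TCP; rotation=None keeps the orientation; vel is the mean speed in m/s. With until_force (N) it stops when the force on the tool has changed by that much, and returns True; else False.
- r.set_joints(angles): joint-space move.
- r.grip(opening, newtons=None): opening from 0.0 (shut) to 1.0 (fully open); newtons is the grip in N (None keeps the last); returns when the fingers have stopped.
- r.sleep(seconds).
- r.ik(position, orientation): joint angles nearest the present ones, or None.
- r.read_state(): the state.
- r.get_image(name): name is "scene" or "top" or "wrist"; returns a dict with "img" (480x640x3 uint8, red, green, blue), "fx", "fy", "cx", "cy" (pixels), "extrinsics" (4x4, takes a point from world to camera coordinates); the wrist camera has in their place "T_tool_cam" (4x4, takes a point from camera to tool coordinates, whose origin is the TCP and whose axes are the flange's). Camera axes: x right, y up, looking along -z (the intrinsics and any distortion apply to the point x, -y, -z); pixel columns grow to the right and rows downward; lengths in m; the calibration is good to about 2 mm. A picture is of the moment at which its call begins: read the wrist's pose just before it. There is no depth.
A pose or a line that the arm cannot do raises r.PlanningError and nothing moves.
- r.finish_job(): hands the job in; it is judged then, once.
The state is a dict: "time_s": time; "joint_pos": joint angles; "dq": joint speeds; "joint_torque": joint torques, N m; "tool_pos": TCP position; "ee_rot": TCP orientation; "force": force on the tool from outside, world axes, zero at the start; "torque": the same for the moment, N m; "finger_gap": opening from 0.0 (shut) to 1.0 (fully open); "grip_force": force on a finger pad.
Only numpy, scipy, OpenCV 4.12 (cv2) and the standard library are available. Lean on these libraries where they do the work, as an engineer would, in place of code of your own. Each camera call takes 0.05 s, during which the arm holds its last target. There are 200 camera calls.

TASK

One of the three look-alike aluminium cases is full of steel grinding balls, the other two are nearly empty. Find the full one by feel: take a case by the orange bar, raise that end about a centimetre with the other end still resting on the bench, hold it there a second to feel the weight, and lower it again; then carry the full case by its black handle and set it down gently, flat on the floor of the blue tray, and let go. Leave the two light cases standing where they are, never tip a case steeply or press it hard onto the bench, and do not disturb the jar, the beaker or the spatula.

Things in the scene. Friction and masses are not known exactly. Their poses are not given: they have to be found in the camera images.
- table: white laminate laboratory bench, its top at height 0; cases stand directly on it
- tray: blue shallow tray fixed to the bench, room for one case: outside 182 x 102 mm, 22 mm high, walls 5 mm, floor 5 mm thick, so inside 172 x 92 mm (6 mm to spare round a case). Origin: centre of its underside; x along its long side, z up. A case may stand in it either way round.
- case_1: one of three look-alike closed aluminium cases with grey lids: 160 long (x) x 80 wide (y) x 55 mm to the lid's top. Origin: centre of the underside, z up. One, differing every time, is full: 0.84 to 0.99 kg in all; the others weigh 0.27 to 0.37 kg. Weight centred along the length to about 5 mm
- case_1_handle (a point): centre of this case's black carrying handle, across the middle of the lid (along the case's y): flat-sided, 12 mm thick (x), 64 long, 18 high, 48 mm free between its end posts; centre 83 mm above the case's underside, 28 mm above the lid; axes as the case's. The case hangs level from it
- case_1_bar (a point): centre of this case's orange bar, a free-turning roller 10 mm thick, 50 mm long along the case's y between two posts; 86 mm from the case's middle towards its -x end, 83 mm above the underside, 28 mm above the lid; axes as the case's. Raised, the case tips on its far bottom edge, 166 mm away in +x, so the bar also moves 1 mm in +x per 2 mm of rise; lifted straight up the case drags on the bench and the felt weight is false
- case_2: one of three look-alike closed aluminium cases with grey lids: 160 long (x) x 80 wide (y) x 55 mm to the lid's top. Origin: centre of the underside, z up. One, differing every time, is full: 0.84 to 0.99 kg in all; the others weigh 0.27 to 0.37 kg. Weight centred along the length to about 5 mm
- case_2_handle (a point): centre of this case's black carrying handle, across the middle of the lid (along the case's y): flat-sided, 12 mm thick (x), 64 long, 18 high, 48 mm free between its end posts; centre 83 mm above the case's underside, 28 mm above the lid; axes as the case's. The case hangs level from it
- case_2_bar (a point): centre of this case's orange bar, a free-turning roller 10 mm thick, 50 mm long along the case's y between two posts; 86 mm from the case's middle towards its -x end, 83 mm above the underside, 28 mm above the lid; axes as the case's. Raised, the case tips on its far bottom edge, 166 mm away in +x, so the bar also moves 1 mm in +x per 2 mm of rise; lifted straight up the case drags on the bench and the felt weight is false
- case_3: one of three look-alike closed aluminium cases with grey lids: 160 long (x) x 80 wide (y) x 55 mm to the lid's top. Origin: centre of the underside, z up. One, differing every time, is full: 0.84 to 0.99 kg in all; the others weigh 0.27 to 0.37 kg. Weight centred along the length to about 5 mm
- case_3_handle (a point): centre of this case's black carrying handle, across the middle of the lid (along the case's y): flat-sided, 12 mm thick (x), 64 long, 18 high, 48 mm free between its end posts; centre 83 mm above the case's underside, 28 mm above the lid; axes as the case's. The case hangs level from it
- case_3_bar (a point): centre of this case's orange bar, a free-turning roller 10 mm thick, 50 mm long along the case's y between two posts; 86 mm from the case's middle towards its -x end, 83 mm above the underside, 28 mm above the lid; axes as the case's. Raised, the case tips on its far bottom edge, 166 mm away in +x, so the bar also moves 1 mm in +x per 2 mm of rise; lifted straight up the case drags on the bench and the felt weight is false
- jar: amber jar with white cap, 56 mm across, 85 mm high, stands on the bench; bystander. Origin: centre of its underside
- beaker: glass beaker, 66 mm across, 80 mm high, stands on the bench; bystander. Origin: centre of its underside
- spatula: spatula 180 mm long lying on the bench; bystander. x along its length
Mind the look-alikes: they are no part of the job. Leave any brown look-alike of the case_1 alone. What is shaped like the case_3 but purple is not meant.

How it is judged:
On the way:
1. the full case is tipped: one end raised between 0.02 and 0.2 rad, the other end still resting on the bench (((angle between case_1's own z axis and vertical between 0.02 and 0.2 rad and contact force between case_1 and table above 3.3 N) or (angle between case_2's own z axis and vertical between 0.02 and 0.2 rad and contact force between case_2 and table above 3.3 N) or (angle between case_3's own z axis and vertical between 0.02 and 0.2 rad and contact force between case_3 and table above 3.3 N))), for 0.3 s.
At the end, for the whole second after the job is handed in: the full case stands flat in the blue tray (within 12 mm of its centre along each tray axis, underside at most 12 mm over the tray's, its weight, over 5.2 N, on the tray); the light cases stand on the bench within 30 mm of their starts; all level to 0.04 rad, at rest, released ((((x of case_1 in the frame of tray between -0.012 and 0.012 m and y of case_1 in the frame of tray between -0.012 and 0.012 m and z of case_1 in the frame of tray below 0.012 m and contact force between case_1 and tray above 5.2 N) and (distance of case_2 from where it was at the start of the episode below 0.03 m and contact force between case_2 and tray below 0.1 N) and (distance of case_3 from where it was at the start of the episode below 0.03 m and contact force between case_3 and tray below 0.1 N)) or ((distance of case_1 from where it was at the start of the episode below 0.03 m and contact force between case_1 and tray below 0.1 N) and (x of case_2 in the frame of tray between -0.012 and 0.012 m and y of case_2 in the frame of tray between -0.012 and 0.012 m and z of case_2 in the frame of tray below 0.012 m and contact force between case_2 and tray above 5.2 N) and (distance of case_3 from where it was at the start of the episode below 0.03 m and contact force between case_3 and tray below 0.1 N)) or ((distance of case_1 from where it was at the start of the episode below 0.03 m and contact force between case_1 and tray below 0.1 N) and (distance of case_2 from where it was at the start of the episode below 0.03 m and contact force between case_2 and tray below 0.1 N) and (x of case_3 in the frame of tray between -0.012 and 0.012 m and y of case_3 in the frame of tray between -0.012 and 0.012 m and z of case_3 in the frame of tray below 0.012 m and contact force between case_3 and tray above 5.2 N))) and angle between each of case_1, case_2, case_3's own z axis and vertical below 0.04 rad and linear speed of each of case_1, case_2, case_3 below 0.02 m/s and contact force between the fingers and case_1 below 0.1 N and contact force between the fingers and case_2 below 0.1 N and contact force between the fingers and case_3 below 0.1 N); the robot touches nothing.
It fails at once if a case tipped more than 0.35 rad (angle between any of case_1, case_2, case_3's own z axis and vertical above 0.35 rad).
It fails at once if a case slammed, dropped or pressed onto the bench or into the tray with more than 60 N (contact force between any of case_1, case_2, case_3 and table above 60 N or contact force between any of case_1, case_2, case_3 and tray above 60 N).
It fails at once if a case let go in the air (its underside more than 15 mm above the bench with no finger on it) ((height (world z) of case_1 above 0.015 m and contact force between the fingers and case_1 below 0.05 N) or (height (world z) of case_2 above 0.015 m and contact force between the fingers and case_2 below 0.05 N) or (height (world z) of case_3 above 0.015 m and contact force between the fingers and case_3 below 0.05 N)).
It fails at once if jar, beaker or spatula moved more than 20 mm (distance of any of jar, beaker, spatula from where it was at the start of the episode above 0.02 m).
It also fails if it takes over 72 s, if anything falls off the work surface, if the arm or the gripper's body presses on something with over 40 N, if the wrist force passes 120 N, or if a joint passes its speed limit or range.

## Working session

There is one attempt and no reset: what is moved stays moved. The work goes in short steps, each a Python script; the robot and the scene stay as the last script left them, time stands still between calls to the robot, and variables do not carry over. Pictures are saved under pics/ and viewed, at most 10 in all, crops included, and the job is handed in when it is done.

```bash
ls; mkdir -p pics
python3 - <<'E'
from workcell import r
import cv2,numpy as np,pickle
d={}
for n in("top","scene"):
    i=r.get_image(n); d[n]=i; cv2.imwrite(f"pics/{n}0.png",i["img"][...,::-1]); print(n,{k:(np.round(v,3).tolist() if k!='img' else 0) for k,v in i.items()})
pickle.dump(d,open("im0.pkl","wb"))
s=r.read_state();print(s)
E
```

```text
pics
top {'img': 0, 'fx': 476.263, 'fy': 476.263, 'cx': 315.546, 'cy': 241.065, 'extrinsics': [[0.01, -0.999, -0.032, -0.053], [0.995, 0.007, 0.095, -0.56], [-0.095, -0.033, 0.995, -1.042], [0.0, 0.0, 0.0, 1.0]]}
scene {'img': 0, 'fx': 456.129, 'fy': 456.129, 'cx': 323.871, 'cy': 243.632, 'extrinsics': [[0.065, 0.998, 0.016, 0.037], [-0.798, 0.042, 0.602, 0.381], [0.6, -0.052, 0.798, -1.387], [0.0, 0.0, 0.0, 1.0]]}
{'time_s': 0.1, 'joint_pos': array([ 1.09728965,  0.70702624, -0.02764012,  1.4849486 ,  0.02200078,
        0.95089223, -0.07549988]), 'dq': array([-0.00073341, -0.00142329,  0.00114913, -0.00056795,  0.00258817,
       -0.00025504, -0.00062745]), 'joint_torque': array([ 4.78600734e-03, -8.84291410e+01,  1.23759616e+00, -2.36459988e+01,
        1.71837833e-02,  4.97922374e-03, -8.94470008e-05]), 'tool_pos': array([ 0.24055748, -0.52200445,  0.2308832 ]), 'ee_rot': array([-3.06772483e+00, -6.72846904e-01,  3.49470415e-04]), 'force': array([0.27707753, 0.64363193, 0.79375058]), 'torque': array([-0.02231957,  0.02276647,  0.02361874]), 'grip_force': 0.0, 'finger_gap': 1.0025203695607865}
```

View pics/top0.png

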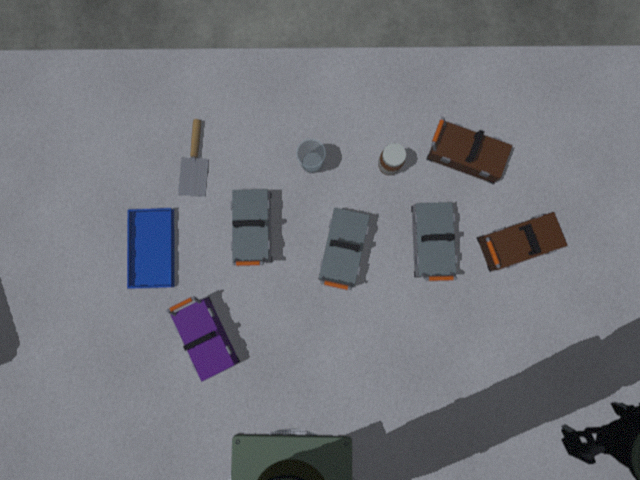

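View pics/scene0.png

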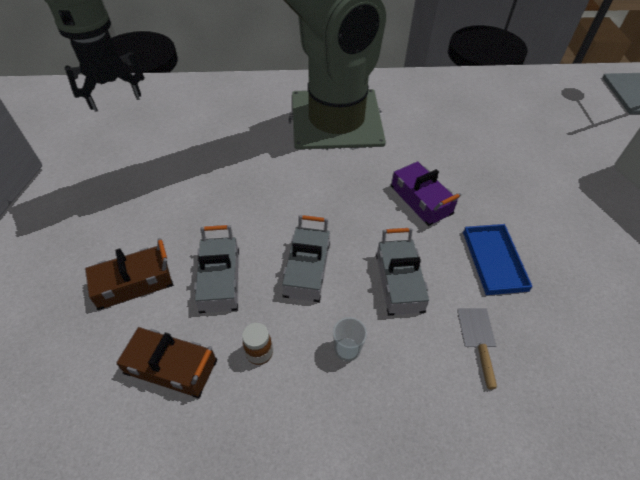

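The top view shows three grey cases at (250,227), (347,247) and (436,240), with their orange bars towards the robot. The look-alikes are brown at (470,150) and (522,241), and purple at (204,337). Only the grey lids fit the description. The blue tray is at (152,248), the spatula at (194,160), the beaker at (312,156) and the jar at (393,157). Next I triangulate the bars and handles and save a confirming crop.

```bash
cat > vis.py <<'E'
import numpy as np,cv2
def ray(c,u,v):
    E=np.array(c["extrinsics"]);R=E[:3,:3];o=-R.T@E[:3,3]
    d=R.T@np.array([(u-c["cx"])/c["fx"],-(v-c["cy"])/c["fy"],-1]);return o,d/np.linalg.norm(d)
def tri(c1,p1,c2,p2):
    o1,d1=ray(c1,*p1);o2,d2=ray(c2,*p2)
    s=np.linalg.lstsq(np.c_[d1,-d2],o2-o1,rcond=None)[0]
    a,b=o1+s[0]*d1,o2+s[1]*d2;return (a+b)/2,np.linalg.norm(a-b)
def plane(c,p,z):
    o,d=ray(c,*p);return o+d*(z-o[2])/d[2]
def blobs(m,amin):
    n,l,s,ce=cv2.connectedComponentsWithStats(m.astype(np.uint8),connectivity=8)
    out=[]
    for i in range(1,n):
        if s[i,4]>=amin:
            ys,xs=np.nonzero(l==i);out.append((cv2.minAreaRect(np.c_[xs,ys].astype(np.float32)),s[i,4],ce[i]))
    return out
def orange(im):
    h=cv2.cvtColor(im,cv2.COLOR_RGB2HSV);return (h[...,0]>4)&(h[...,0]<16)&(h[...,1]>190)&(h[...,2]>130)
def black(im): return im.max(2)<45
def blue(im):
    h=cv2.cvtColor(im,cv2.COLOR_RGB2HSV);return (h[...,0]>105)&(h[...,0]<125)&(h[...,1]>150)
E
python3 - <<'E'
import pickle,cv2,numpy as np
from vis import *
d=pickle.load(open("im0.pkl","rb"))
for n in d:
    for nm,f,a in(("or",orange,20),("bk",black,30),("bl",blue,300)):
        for rc,ar,ce in blobs(f(d[n]["img"]),a): print(n,nm,ar,np.round(ce,1),np.round(rc[1],1),round(rc[2]))
a=d["top"]["img"][175:305,215:475];b=d["scene"]["img"][210:330,180:440]
c=np.vstack([cv2.resize(x,None,fx=2.4,fy=2.3,interpolation=cv2.INTER_CUBIC) for x in(a,b)])
cv2.imwrite("pics/crop.png",c[...,::-1]);print(c.shape)
E
```

```text
top or 45 [438.  129.7] [ 2.2 19.7] 21
top or 68 [492.6 252.4] [21.8  3.2] 69
top or 40 [247.2 262.6] [ 2. 21.] 87
top or 39 [439.7 277.9] [ 2. 21.] 90
top or 35 [336.  284.9] [20.8  1.7] 13
top or 38 [180.5 304. ] [ 1.3 21.5] 63
top bk 244 [475.4 146.4] [ 9.7 33. ] 20
top bk 124 [248.6 222.9] [31.  6.] 0
top bk 281 [531. 239.] [30.7 12.4] 69
top bk 143 [438.1 237. ] [ 5.2 31.2] 88
top bk 106 [344.8 244.9] [28.4  5.3] 11
top bk 137 [200.1 340.1] [ 4.  33.5] 63
top bk 2911 [610.2 439.4] [76. 77.] 90
top bk 1006 [291.4 470.9] [66. 22.] 0
top bl 3376 [150.4 248.1] [78. 45.] 90
scene or 26 [450.  198.5] [ 1.7 15.6] 66
scene or 22 [215.4 227.1] [ 1.  20.1] 86
scene or 21 [397.7 229.7] [ 1. 19.] 86
scene or 38 [161.8 248.4] [16.   2.2] 75
scene or 91 [202.4 362.6] [ 3.6 25.9] 27
scene bk 6166 [111.   48.8] [114.3 111.5] 76
scene bk 5912 [335.9  61.8] [142.2  91.4] 79
scene bk 2824 [486.7  45.1] [63.6 78.9] 77
scene bk 577 [591.9  31.1] [ 8.8 72.4] 26
scene bk 49 [349.8  73.6] [10.9 13.4] 7
scene bk 220 [425.6 179. ] [10.9 28.5] 65
scene bk 272 [306.2 249.4] [29.6 13.4] 7
scene bk 360 [120.6 268.3] [33.9 14. ] 77
scene bk 72 [158.8 258.5] [19.6  4.4] 76
scene bk 304 [213.5 260.4] [13.3 31.8] 86
scene bk 292 [403.9 263.2] [13.1 32. ] 85
scene bk 980 [131.8 291.4] [14.2 81.6] 72
scene bk 1192 [168.3 369.2] [90.8 51.7] 18
scene bl 3079 [496.4 259.7] [80.7 45.6] 70
(575, 624, 3)
```

View pics/crop.png

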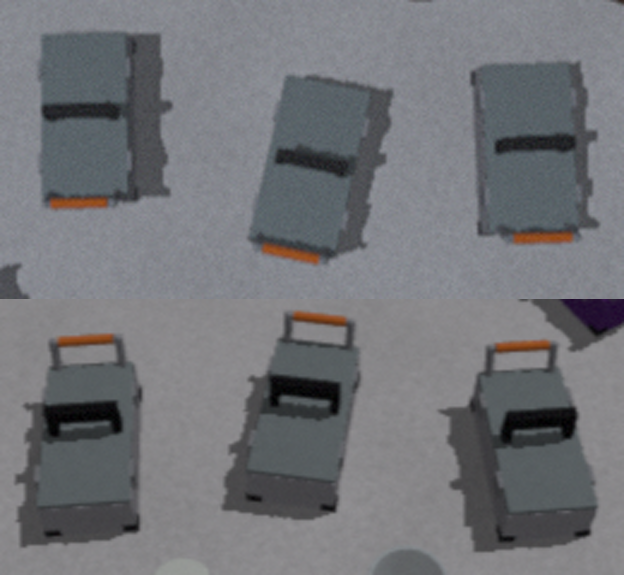

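The crop confirms the three grey cases, each with its orange bar facing the robot. Now the coarse triangulation.

```bash
sed -i 's/>190)&(h\[...,2\]>130)/>130)\&(h[...,2]>90)/' vis.py
python3 - <<'E'
import pickle
from vis import *
d=pickle.load(open("im0.pkl","rb"));T,S=d["top"],d["scene"]
B=lambda c,m:[x for x in blobs(m(c["img"]),25)]
to=B(T,orange);so=B(S,orange)
print([np.round(x[2],1).tolist()+[int(x[1])] for x in so])
near=lambda L,p:min(L,key=lambda x:np.hypot(*(x[2]-p)))
def ends(rc):
    p=cv2.boxPoints(rc);e=sorted([(np.linalg.norm(p[i]-p[(i+1)%4]),(p[i]+p[(i+1)%4])/2) for i in range(4)],key=lambda t:t[0])
    return sorted([e[0][1],e[1][1]],key=lambda q:q[0])
pairs=dict(A=((247,263),(398,230),(249,223),(404,263)),B=((336,285),(312,218),(345,245),(306,249)),C=((440,278),(215,227),(438,237),(213,260)))
tb=B(T,black);sb=B(S,black)
for k,(a,b,h,g) in pairs.items():
    x,y=near(to,a),near(so,b)
    p,e=tri(T,x[2],S,y[2]);ta,tc=ends(x[0]);sa,sc=ends(y[0])
    q,_=tri(T,ta,S,sc);w,_=tri(T,tc,S,sa)   # left in top = right in scene
    hh=near(tb,h);hp,he=tri(T,hh[2],S,near(sb,g)[2])
    v=q-w;print(k,"bar",p.round(4),round(e,4),"ends",q.round(3),w.round(3),"len",np.linalg.norm(v).round(4),"yaw",np.arctan2(-v[0],v[1]).round(3),"handle",hp.round(4),round(he,4),"dist",np.linalg.norm((hp-p)[:2]).round(4),"yaw",np.arctan2(*(plane(T,hh[2],.092)-p)[1::-1]).round(3))
def quad(c):
    m=blue(c["img"]).astype(np.uint8);cs=cv2.findContours(m,0,2)[0];h=cv2.convexHull(max(cs,key=cv2.contourArea))
    for e in np.arange(2,15,.5):
        a=cv2.approxPolyDP(h,e,True)[:,0]
        if len(a)==4:return a.astype(float)
qt,qs=quad(T),quad(S);print(qt.tolist(),qs.tolist())
pts=[]
for p in qt:
    c=[tri(T,p,S,s)+(s,) for s in qs];b=min(c,key=lambda t:t[1]);pts.append(b[0]);print("tray",b[0].round(4),round(b[1],4))
    print(plane(T,p,.022).round(4))
for s in qs:print('s',plane(S,s,.022).round(4))
E
```

```text
[[450.2, 198.6, 60], [312.9, 218.0, 69], [215.1, 227.5, 73], [397.5, 230.1, 73], [161.7, 248.6, 76], [202.5, 362.3, 157]]
A bar [0.5081 0.094  0.0835] 0.0017 ends [0.508 0.118 0.085] [0.508 0.071 0.083] len 0.047 yaw 0.01 handle [0.5938 0.0945 0.077 ] 0.001 dist 0.0857 yaw -0.02
B bar [ 0.4635 -0.0935  0.0839] 0.0012 ends [ 0.468 -0.07   0.085] [ 0.458 -0.117  0.083] len 0.0471 yaw -0.21 handle [ 0.5477 -0.1124  0.0791] 0.0011 dist 0.0863 yaw -0.213
C bar [ 0.4803 -0.3123  0.0843] 0.0009 ends [ 0.479 -0.289  0.081] [ 0.48  -0.336  0.085] len 0.0475 yaw 0.008 handle [ 0.566  -0.3096  0.0789] 0.0017 dist 0.0857 yaw 0.077
[[172.0, 210.0], [173.0, 285.0], [128.0, 287.0], [128.0, 210.0]] [[504.0, 225.0], [531.0, 286.0], [486.0, 294.0], [464.0, 231.0]]
tray [ 0.6334  0.2878 -0.0021] 0.0034
[0.63   0.2813 0.022 ]
tray [0.4593 0.2774 0.007 ] 0.0001
[0.4593 0.2723 0.022 ]
tray [0.4537 0.3766 0.0172] 0.0005
[0.4538 0.3748 0.022 ]
tray [0.6299 0.3842 0.0175] 0.0018
[0.6295 0.3832 0.022 ]
s [0.4575 0.3735 0.022 ]
s [0.6326 0.3805 0.022 ]
s [0.6472 0.2746 0.022 ]
s [0.4709 0.2705 0.022 ]
```

```bash
cat > mot.py <<'E'
import numpy as np
from scipy.spatial.transform import Rotation as Ro
def ori(yaw,sgn=1):
    y=sgn*np.array([np.cos(yaw),np.sin(yaw),0]);z=np.array([0,0,-1.]);return Ro.from_matrix(np.c_[np.cross(y,z),y,z]).as_rotvec()
E
python3 - <<'E'
from workcell import r
from mot import *
i=r.get_image("wrist");print({k:(np.round(v,3).tolist() if k!='img' else 0) for k,v in i.items()})
for s in(1,-1):
    for p,y in(((.52,-.311,.3),.0),((.505,-.103,.3),-.21),((.55,.094,.3),0),((.547,.327,.3),.04),((.57,-.31,.08),0),((.547,.327,.09),.04)):
        q=r.ik(p,ori(y,s));print(s,p,None if q is None else np.round(q,2))
E
```

```text
{'img': 0, 'fx': 385.568, 'fy': 385.568, 'cx': 325.642, 'cy': 244.006, 'T_tool_cam': [[0.0, 0.963, 0.27, 0.067], [1.0, -0.0, 0.0, -0.0], [0.001, 0.27, -0.963, -0.142], [0.0, 0.0, 0.0, 1.0]]}
1 (0.52, -0.311, 0.3) [ 0.63  0.71 -0.31  1.23  0.21  1.23  0.31]
1 (0.505, -0.103, 0.3) [ 0.29  0.54 -0.26  1.58  0.16  1.04 -0.23]
1 (0.55, 0.094, 0.3) [-0.07  0.62 -0.3   1.42  0.19  1.13 -0.4 ]
1 (0.547, 0.327, 0.3) [-0.43  0.77 -0.4   1.09  0.28  1.33 -0.75]
1 (0.57, -0.31, 0.08) [ 0.56  1.01 -0.25  1.33  0.29  0.83  0.23]
1 (0.547, 0.327, 0.09) [-0.56  0.98 -0.07  1.38  0.08  0.79 -0.61]
-1 (0.52, -0.311, 0.3) [ 0.21  0.77  0.65  1.25 -0.46  1.27 -2.28]
-1 (0.505, -0.103, 0.3) [-0.25  0.64  0.75  1.59 -0.47  1.1  -2.73]
-1 (0.55, 0.094, 0.3) [ 0.32  0.88 -1.35  1.41  0.85  1.5   2.16]
-1 (0.547, 0.327, 0.3) [-0.16  0.99 -1.35  1.08  0.96  1.67  1.98]
-1 (0.57, -0.31, 0.08) [ 0.21  1.08  0.58  1.35 -0.66  0.91 -2.18]
-1 (0.547, 0.327, 0.09) [-0.12  1.28 -1.35  1.36  1.24  1.42  1.76]
```

Run:
```python
from workcell import r
from mot import *
import pickle,cv2
out=[]
for k,p,y in(("C",(.52,-.311),0.03),("B",(.505,-.103),-.21),("A",(.55,.094),0),("T",(.545,.327),.04)):
    for j,dx in enumerate((-.04,.04) if k in"CA" else (.04,-.04)):
        P=(p[0]+dx,p[1]-.01,.25)
        (r.reach(P,ori(y)) if j==0 else r.move_l(P,vel=.1)); r.sleep(.2)
        s=r.read_state();i=r.get_image("wrist")
        M=np.eye(4);M[:3,:3]=Ro.from_rotvec(s["ee_rot"]).as_matrix();M[:3,3]=s["tool_pos"]
        i["extrinsics"]=np.linalg.inv(M@np.array(i["T_tool_cam"]));out.append((k,i))
print(s["time_s"],s["force"])
pickle.dump(out,open("wr.pkl","wb"))
m=np.vstack([np.hstack([cv2.resize(out[a][1]["img"],(400,300)) for a in p]) for p in((0,2),(4,6))]);cv2.imwrite("pics/wr.png",m[...,::-1])
```

```text
9.6833 [0.08786617 0.61391308 0.65700237]
```

View pics/wr.png

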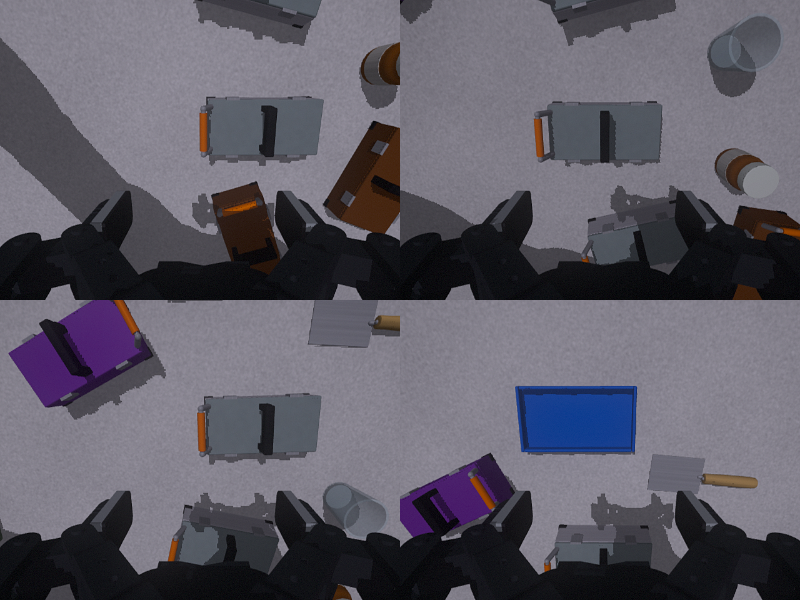

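Each wrist panel shows the grey case in its centre (half-size pixels: C at 265,127; B at 605,132; A at 262,426) and the tray at (577,420). Nothing is occluded. I now triangulate between the wrist pairs.

```bash
cat > meas.py <<'E'
import pickle
from vis import *
o=pickle.load(open("wr.pkl","rb"))
bars=dict(A=(.5081,.094,.0835),B=(.4635,-.0935,.0839),C=(.4803,-.3123,.0843));han=dict(A=(.594,.0945,.083),B=(.5477,-.1124,.083),C=(.566,-.31,.083))
def proj(c,P):
    q=c["extrinsics"]@np.r_[P,1];return np.array([c["cx"]+c["fx"]*q[0]/-q[2],c["cy"]-c["fy"]*q[1]/-q[2]])
near=lambda L,p:min(L,key=lambda x:np.hypot(*(x[2]-p)))
for k in "ABC":
    c=[i for n,i in o if n==k]
    b=[near(blobs(orange(i["img"]),100),proj(i,bars[k])) for i in c]
    h=[near(blobs(black(i["img"]),100),proj(i,han[k])) for i in c]
    cen=lambda x:np.array(x[0][0])
    p,e=tri(c[0],cen(b[0]),c[1],cen(b[1]));q,f=tri(c[0],cen(h[0]),c[1],cen(h[1]))
    y=[]
    for i,x in zip(c,b):
        bx=cv2.boxPoints(x[0]);E=sorted([(np.linalg.norm(bx[j]-bx[(j+1)%4]),(bx[j]+bx[(j+1)%4])/2) for j in range(4)],key=lambda t:t[0])
        u,v=sorted([plane(i,E[0][1],.083),plane(i,E[1][1],.083)],key=lambda t:t[1]);w=v-u;y+=[np.arctan2(-w[0],w[1]).round(3),np.linalg.norm(w).round(4)]
    print(k,"bar",p.round(4),e.round(4),"h",q.round(4),f.round(4),"dist",np.linalg.norm((q-p)[:2]).round(4),"yaw",np.arctan2(*(q-p)[1::-1]).round(3),"baryaw,len",y,[np.round(x[0][1]) for x in h])
c=[i for n,i in o if n=="T"]
def quad(i):
    m=blue(i["img"]).astype(np.uint8);h=cv2.convexHull(max(cv2.findContours(m,0,2)[0],key=cv2.contourArea))
    for e in np.arange(2,20,.5):
        a=cv2.approxPolyDP(h,e,True)[:,0]
        if len(a)==4:break
    a=a.astype(float);return a[np.argsort(np.arctan2(*(a-a.mean(0)).T))]
Q=[quad(i) for i in c];print(*[q.tolist() for q in Q])
P=[]
for a,b in zip(*Q):
    p,e=tri(c[0],a,c[1],b);P.append(p);print("tray corner",p.round(4),e.round(4),plane(c[0],a,.022).round(4),plane(c[1],b,.022).round(4))
E
python3 meas.py
```

```text
A bar [0.5059 0.0926 0.0846] 0.0002 h [0.592  0.0947 0.0761] 0.0001 dist 0.0861 yaw 0.024 baryaw,len [np.float64(0.027), np.float64(0.0514), np.float64(0.036), np.float64(0.0511)] [array([24., 81.]), array([82., 15.])]
B bar [ 0.4612 -0.094   0.085 ] 0.0002 h [ 0.5455 -0.1129  0.0744] 0.0001 dist 0.0864 yaw -0.222 baryaw,len [np.float64(-0.206), np.float64(0.0507), np.float64(-0.215), np.float64(0.0505)] [array([81., 15.]), array([25., 82.])]
C bar [ 0.4769 -0.3132  0.0814] 0.0001 h [ 0.5635 -0.3104  0.0747] 0.0001 dist 0.0867 yaw 0.032 baryaw,len [np.float64(0.027), np.float64(0.0504), np.float64(0.032), np.float64(0.051)] [array([25., 81.]), array([15., 81.])]
[[184.0, 139.0], [194.0, 241.0], [374.0, 242.0], [378.0, 139.0]] [[271.0, 143.0], [275.0, 246.0], [454.0, 246.0], [464.0, 143.0]]
tray corner [0.4508 0.3764 0.023 ] 0.0005 [0.4505 0.3761 0.022 ] [0.4507 0.3767 0.022 ]
tray corner [0.4551 0.2783 0.024 ] 0.0009 [0.4545 0.2782 0.022 ] [0.4549 0.2772 0.022 ]
tray corner [0.6339 0.2839 0.0208] 0.0003 [0.6337 0.2841 0.022 ] [0.6335 0.2844 0.022 ]
tray corner [0.6305 0.3834 0.0201] 0.0007 [0.6303 0.3831 0.022 ] [0.6298 0.3838 0.022 ]
```

Every height and length agrees with the given sizes: bars at 0.081–0.085, bar length 0.051, bar to handle 0.086, tray rim at 0.022. Next I weigh case A, with its bar at (0.506, 0.093).

```bash
cat >> mot.py <<'E'
cases=dict(A=((.5059,.0926),.028),B=((.4612,-.094),-.214),C=((.4769,-.3132),.030))
def weigh(r,k):
    (x,y),a=cases[k];d=np.array([np.cos(a),np.sin(a),0]);P=np.array([x,y,.064]);f=lambda:r.read_state()["force"]
    def favg():
        L=[]
        for _ in range(10):L.append(f());r.sleep(.03)
        return np.mean(L,0).round(2)
    r.grip(.7,40);r.reach(P+[0,0,.08],ori(a));hit=r.move_l(P,vel=.08,until_force=8);f0=favg()
    if hit:print("hit",r.read_state()["tool_pos"]);return
    r.grip(0,40);s=r.read_state();print(k,"gap",round(s["finger_gap"],3),"grip",s["grip_force"],"f0",f0,"gripped",favg())
    r.move_l(P+d*.005+[0,0,.010],vel=.02);r.sleep(.5);f1=favg();r.sleep(.3);f2=favg();print("held",f1,f2,"dz",f2[2]-f0[2],r.read_state()["tool_pos"].round(4))
    r.move_l(P,vel=.02);r.sleep(.2);print("down",favg());r.grip(.7);r.move_l(P+[0,0,.08],vel=.15);print("t",r.read_state()["time_s"],"free",favg())
E
python3 -c "
from workcell import r
from mot import *
weigh(r,'A')"
```

```text
A gap 0.099 grip 39.04046952724457 f0 [-0.07 -0.06 -0.16] gripped [ 5.49 -0.18  1.45]
held [ 1.45 -0.06 -5.23] [ 0.94  0.05 -4.96] dz -4.8 [0.5109 0.0927 0.074 ]
down [-4.13 -0.8   5.31]
t 18.0667 free [-0.14 -0.15  0.08]
```

Case A pulls 4.8 N against about 4.4 N expected for the full case and 1.5 N for a light one. I weigh B as well, for comparison.

```bash
python3 -c "
from workcell import r
from mot import *
weigh(r,'B')"
```

```text
B gap 0.095 grip 38.958372473716736 f0 [-0.    0.11 -0.02] gripped [ 2.28 -0.47  3.15]
held [ 0.24 -0.23 -1.98] [ 0.39 -0.18 -1.74] dz -1.72 [ 0.4661 -0.0951  0.074 ]
down [-2.8   0.52  7.26]
t 26.3833 free [-0.12  0.19  0.16]
```

A is the full case: 4.8 N against 1.7 N for B. I look at A again, in case it shifted, before gripping its handle.

```bash
python3 - <<'E'
from workcell import r
from mot import *
import pickle,cv2
out=[]
for j,dx in enumerate((-.04,.04)):
    P=(.55+dx,.084,.25);(r.reach(P,ori(.028)) if j==0 else r.move_l(P,vel=.1));r.sleep(.2)
    s=r.read_state();i=r.get_image("wrist")
    M=np.eye(4);M[:3,:3]=Ro.from_rotvec(s["ee_rot"]).as_matrix();M[:3,3]=s["tool_pos"]
    i["extrinsics"]=np.linalg.inv(M@np.array(i["T_tool_cam"]));out.append(("A",i))
o=pickle.load(open("wr.pkl","rb"));pickle.dump([x for x in o if x[0]!="A"]+out,open("wr.pkl","wb"))
print(s["time_s"])
E
python3 meas.py | head -1
```

```text
28.975
A bar [0.504  0.0925 0.0835] 0.0002 h [0.5906 0.0941 0.0722] 0.0005 dist 0.0866 yaw 0.019 baryaw,len [np.float64(0.023), np.float64(0.0503), np.float64(0.033), np.float64(0.0509)] [array([25., 82.]), array([15., 81.])]
```

```bash
python3 - <<'E'
from workcell import r
from mot import *
import cv2
H=np.array([.590,.0945,.064]);a=.026;up=np.array([0,0,.08]);T=np.array([.5426,.329,.069]);b=.035
st=lambda n:(lambda s:print(n,s["time_s"],s["tool_pos"].round(4),s["force"].round(2),round(s["finger_gap"],3)))(r.read_state())
r.reach(H+up,ori(a))
if r.move_l(H,vel=.08,until_force=8): st("hit");raise SystemExit
r.grip(0,90);st("grip")
r.move_l(H+[0,0,.02],vel=.04);r.sleep(.2);st("lift")
r.move_l(H+up,vel=.08);r.move_l(T+up-[0,0,.005],ori(b),vel=.1);r.sleep(.3);st("over")
for n in("top","scene"):cv2.imwrite(f"pics/{n}1.png",r.get_image(n)["img"][150:350][...,::-1] if n=="top" else r.get_image(n)["img"][150:350,300:][...,::-1])
E
python3 -c "
import cv2,numpy as np
a=cv2.imread('pics/top1.png')[:,80:320];b=cv2.imread('pics/scene1.png')[:,60:300]
cv2.imwrite('pics/over.png',cv2.resize(np.hstack([a,b]),(800,333)))"
```

```text
grip 31.1833 [0.5904 0.0946 0.0644] [1.21 0.47 6.27] 0.117
lift 32.0333 [0.5899 0.0945 0.0838] [-0.46 -1.04 -8.62] 0.124
over 35.775 [0.5426 0.3289 0.144 ] [ 0.1   0.59 -7.97] 0.119
```

View pics/over.png

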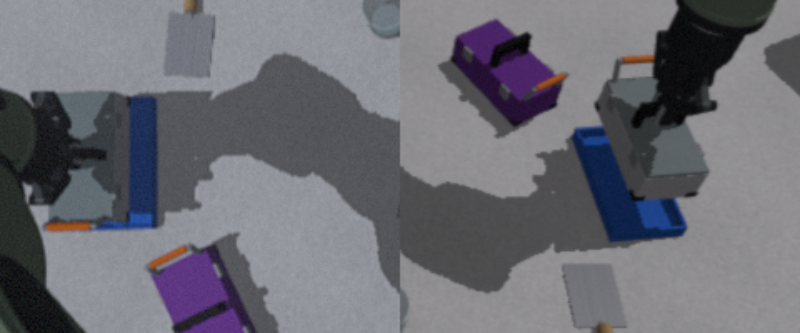

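The full case hangs level over the tray, with about 8.3 N on the wrist, and its long side runs along the tray. I lower it gently, with a contact stop.

Run:
```python
from workcell import r
from mot import *
import cv2
T=np.array([.5426,.329,.069])
def st(n):
    s=r.read_state();print(n,s["time_s"],s["tool_pos"].round(4),s["force"].round(2));return s
print(r.move_l(T+[0,0,.025],vel=.06,until_force=5));r.sleep(.2);s=st("rim+")
h=r.move_l(T-[0,0,.004],vel=.015,until_force=5);print(h);r.sleep(.2);s=st("down")
i=r.get_image("scene");cv2.imwrite("pics/down.png",cv2.resize(i["img"][180:320,400:600],(800,560))[...,::-1])
```

```text
False
rim+ 37.0583 [0.5427 0.3291 0.0943] [-0.   -0.03 -8.79]
True
down 38.7167 [0.5426 0.329  0.0694] [ 0.38 -1.    7.91]
```

View pics/down.png

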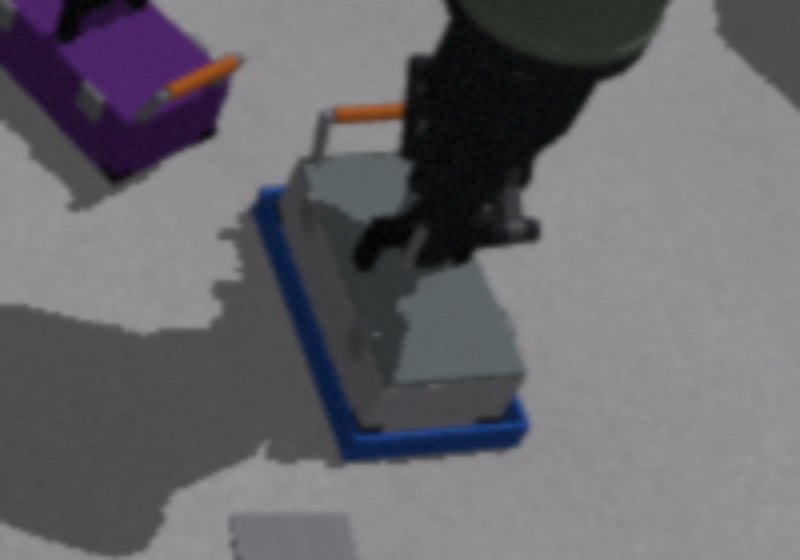

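The case sits inside all four tray walls. The TCP is at 0.0694, exactly the grip height plus the 5 mm tray floor, so it is resting on the floor. I release, retreat and check.

Run:
```python
from workcell import r
from mot import *
import cv2
p=r.read_state()["tool_pos"]
r.grip(.7);r.sleep(.3);r.move_l(p+[0,0,.15],vel=.1);r.reach((.42,.0,.35),ori(0));r.sleep(.4)
s=r.read_state();print(s["time_s"],s["force"].round(2))
a=r.get_image("top")["img"][150:330,100:340];b=r.get_image("scene")["img"][180:360,360:600]
cv2.imwrite("pics/end.png",cv2.resize(np.hstack([a,b]),(800,300))[...,::-1])
```

```text
43.05 [-0.09  0.66  0.24]
```

View pics/end.png

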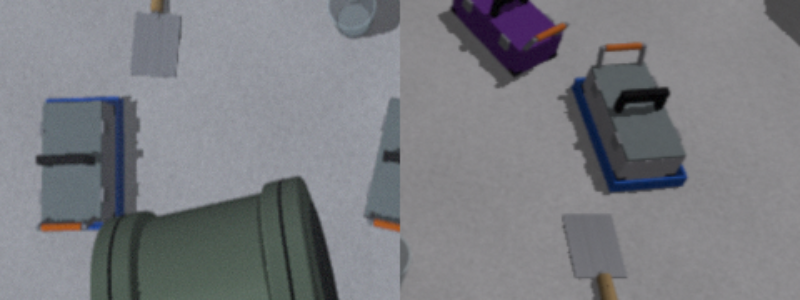

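The case stands level and released inside the tray, and the spatula and beaker are undisturbed. I hand the job in.

```bash
python3 -c "
from workcell import r
print(r.finish_job())"
```

```text
the job is handed in; nothing more can be done
None
```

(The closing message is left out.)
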